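# Hook up the dust pick-up, hand-loose

## Task

Hook up the dust pick-up on the bench: set the reducer, narrow end down, into the tapered socket on the dust outlet, then set the nozzle, cone end down, into the reducer, one after the other. Let each one rest upright and loose under its own weight: do not drop or press it in, because the tapers would jam, and the springy socket must never be driven far down. Then slide the gate fully open and let go; leave everything else on the bench where it is.

Things in the scene. Friction and masses are not known exactly. Their poses are not given: they have to be found in the camera images.
- gatebox: Fixed aluminium box of the dust outlet, 110 (x) by 150 (y) by 40 mm high, origin at the centre of its underside on the bench. The black tapered socket stands upright over its centre; the gate plate comes out of its +y end. It stands turned about the vertical by up to 20 degrees.
- socket_mouth (a point): Centre of the open upper rim of the black plastic tapered socket, 110 mm above the bench when unloaded; moves down with the socket. The socket is a round sleeve 50 mm tall, open at the top, inside diameter 53 mm at the rim narrowing evenly to 43 mm at its bottom, wall 5 mm. It can only move straight down.
- cuff (a joint): How far the springy socket is pressed down, m: 0 unloaded, stop at 0.018. Spring 1200 N/m, so the sleeves' own weight (together under 4 N) sinks it about 1 to 3 mm and a push of 14 N sinks it 12 mm, which counts as driven in and jammed.
- gate (a joint): How far the steel gate is slid out along the box's +y axis, m: near 0 closed, 0.060 fully open at its stop. It slides with about 2 N of friction and stays where it is left.
- gate_tab (a point): Centre of the top edge of the gate's upright steel tab, 89 mm above the bench; 125 mm from the box's centre along the box's +y when the gate is shut, and it moves with the gate. The tab is 14 mm thick along the slide (box y), 44 mm wide across it (box x) and 66 mm tall (bench height 23 to 89 mm), so it stands well above the 40 mm high box; sleeves standing in the socket stay at least 85 mm clear of it.
- reducer: Loose grey plastic tapered sleeve, open through, 100 mm long, standing narrow end down; origin at the centre of its narrow lower end, z along its axis to the wide end. Outside diameter 44 mm at the foot growing evenly to 58 mm at 70 mm, then a straight gripping cuff 64 mm across from 70 to 100 mm. Bore 37 mm at the foot growing evenly to 57 mm at the top rim. 80 to 170 g. Resting loose in the socket, its foot lies about 45 mm (42 to 49) below the socket's rim.
- reducer_mouth (a point): Centre of the reducer's wide upper rim, 100 mm up its axis from its foot.
- nozzle: Loose grey plastic pick-up nozzle, 120 mm tall, standing cone end down; origin at the centre of its lower end, z up its axis. Lower part a cone 48 mm across at the foot growing evenly to 60 mm at 60 mm; thin flange 68 mm across from 60 to 66 mm; above it a straight round neck 44 mm across up to 120 mm, closed by a grille. 100 to 210 g. Resting loose in the reducer, its foot lies about 45 mm (42 to 49) below the reducer's upper rim.
- coupling: Bystander: loose grey plastic straight tube, 70 mm outside, 62 mm inside, 80 mm long with a bead round its middle, standing near the reducer and the nozzle; origin at the centre of its lower end. Not used.
- offcut: Bystander: loose wood block 45 by 120 by 35 mm; origin at the centre of its underside.
- glue: Bystander: loose yellow glue bottle, 60 mm across, 160 mm tall; origin at the centre of its base.
- tape_measure: Bystander: loose tape measure 70 by 38 by 62 mm; origin at the centre of its underside.
- bar_clamp: Bystander: loose steel bar clamp 200 mm long (along its y), 26 mm high, jaws toward its +x; origin under the middle of the bar.
- push_stick: Bystander: loose plywood push stick about 260 mm long, 18 mm thick; origin at the underside of its blade.
- screwdriver: Bystander: loose screwdriver 190 mm long lying along its x; origin at its underside.
There are look-alikes about, which are no part of the job. What is shaped like the gatebox but green or orange is not meant.

How it is judged:
By the outcome, as a careful person would: the job done as asked, in the order asked, and still so for the second after the job is handed in, with the robot touching nothing.
It also fails if it takes over 72 s, if anything falls off the work surface, if the arm or the gripper's body presses on something with over 40 N, if the wrist force passes 120 N, or if a joint passes its speed limit or range.

## Robot

A 6-joint arm with a two-finger parallel gripper is mounted at the origin on the work surface. World frame = base frame: x ahead of the robot, y to its left, z up, the work surface at z = 0. Lengths are in m, angles in rad, forces in N, time in s.
With the tool pointing down it reaches from about 0.35 to 0.775 m from the base axis. Payload 7.3 kg.
Tool frame: the origin (TCP) lies at the very end of the fingers, on their centre line; the grasp point (between the pads) lies 19 mm behind it (pinch_z is the distance from the TCP to the grasp point, in m); z points along the fingers, y is the line along which they close (so a half turn about z gives the same grasp; the last joint's range is limited). The gripper opens to 92 mm and grips with 3 to 60 N. Pads are 19 mm wide; open, the fingers measure 130 mm over their backs; the gripper's body (75 mm by 190 mm) begins 47 mm behind the grasp point.
Start: joints at [1.162, 0.342, 1.524, -0, 1.275, -0.146], TCP at [0.136, 0.507, 0.227] pointing down, gripper open.
Joint ranges: [-2.53, 2.53], [-0.77, 2.02], [0.04, 2.7], [-1, 4.14], [0.28, 2.66], [-3.11, 3.11]. Speed limits (rad/s): [2.57, 2.57, 3.14, 3.14, 3.14, 3.14].

## Interface

Orientations are given as [roll, pitch, yaw] about the fixed x, y, z axes, in that order (R = Rz(yaw) Ry(pitch) Rx(roll)).
In Python, from cell import * gives the robot as it stands.
- The arm moves only by the tool arm_command, never from a script. Its arguments are lists of equal length, an entry for each row: "fingers": the gripper command: -1 is fully open, 1 is shut, values between are in proportion; "travel": the shift along the tool's x, y, z in m, a list of three; "dr": the turn, a rotation vector about the tool's x, y, z in degrees, a list of three. In form: {"fingers": [fingers, ...], "travel": [[x, y, z], ...], "dr": [[wx, wy, wz], ...]}. A call has 1 to 8 rows; each row is the pose to reach, as a shift and turn from the pose commanded when the call began, along the tool's axes at that moment; what a row does not reach only later rows make up. A row lasts 1/12 s, in which the tool goes at most 41.7 mm and 7.16 degrees, less where a joint would pass 70% of its speed; a pose out of reach is approached as far as the arm can. A call with a gripper value outside its range is refused whole. The fingers move at their own pace and stop on an object; "squeeze" is the grip in N (left out, the last holds). Time passes only in rows, so rows that repeat a pose let the fingers close. It gives the time, the measured TCP pose, the force, the opening and the grip force at its end, in the units of the state.
- observe(): the state, without advancing time (a new reading comes with each control period).
- read_camera(name): name is "scene" or "top" or "wrist"; returns a dict with "color" (420x560x3 uint8, blue, green, red), "z_map" (420x560 float32, m along the optical axis (not along the pixel's ray), 0 where there is no reading), "fx", "fy", "cx", "cy" (pixels), "R" (3x3) and "t" (3): a world point X has camera coordinates R X + t. Camera axes: x right, y down, z forward; pixel columns grow to the right and rows downward; lengths in m; the calibration is good to about 2 mm. A picture is of the moment at which its call begins.
- hand_in(): hands the job in; it is judged then, once.
The state is a dict: "time": time; "qpos": joint angles; "qvel": joint speeds; "joint_efforts": joint torques, N m; "tool_pos": TCP position; "tool_rot": TCP orientation; "contact_force": force on the tool from outside, world axes, zero at the start; "torque": the same for the moment, N m; "opening": finger opening in m; "grip_force": force on a finger pad.
Only numpy, scipy, OpenCV 4.12 (cv2) and the standard library are available. Lean on these libraries where they do the work, as an engineer would, in place of code of your own. Each camera call takes 0.05 s, during which the arm holds its last target. There are 200 camera calls.

## Working session

There is one attempt and no reset: what is moved stays moved. The work goes in short steps, Python scripts to look and compute and a tool call to move; the robot and the scene stay as the last step left them, time stands still between calls to the robot, and variables do not carry over. Pictures are saved under pics/ and viewed, at most 10 in all, crops included, and the job is handed in when it is done.

Besides the shell and the picture viewer there is one more tool, called after "Request:" by a JSON object that holds its "name" and its "arguments". arm_command: Moves the arm, as the interface text tells. Its arguments: {"type":"object","properties":{"fingers":{"type":"array","items":{"type":"number"}},"travel":{"type":"array","items":{"type":"array","items":{"type":"number"}}},"dr":{"type":"array","items":{"type":"array","items":{"type":"number"}}},"squeeze":{"type":"number"}},"required":["fingers","travel","dr"]}

```bash
mkdir -p pics; ls
cat > h.py <<'E'
from cell import *
import numpy as np, cv2
def cloud(c):
    v,u=np.mgrid[0:420,0:560]; z=c["z_map"]
    P=np.stack([(u-c["cx"])/c["fx"]*z,(v-c["cy"])/c["fy"]*z,z],-1)
    W=(P-c["t"])@c["R"]; W[z==0]=np.nan
    return W
E
python3 - <<'E'
from h import *
for n in("top","scene"):
    c=read_camera(n); cv2.imwrite(f"pics/{n}.png",c["color"]); np.savez(f"{n}.npz",**c)
    print(n,c["fx"],c["R"].round(3).tolist(),(-c["R"].T@c["t"]).round(3))
print(observe())
E
```

```text
pics
top 463.11140927893365 [[0.015, -1.0, 0.028], [-0.986, -0.019, -0.166], [0.166, -0.025, -0.986]] [0.265 0.055 1.228]
scene 435.6448984271749 [[0.021, 1.0, 0.02], [0.525, 0.006, -0.851], [-0.851, 0.028, -0.525]] [1.629 0.013 0.807]
{'time': 0.1, 'qpos': array([ 1.16199681e+00,  3.42654617e-01,  1.52489190e+00,  1.06580864e-05,
        1.27539644e+00, -1.46003941e-01]), 'qvel': array([-3.66515223e-05, -2.38414524e-03, -3.09135664e-03, -5.55784978e-04,
       -6.67928614e-05, -6.15233701e-04]), 'joint_efforts': array([ 2.41597663e-03, -4.32007456e+01, -2.44695890e+01,  7.20954733e-02,
        5.25778171e-02, -6.38858182e-05]), 'tool_pos': array([0.13622263, 0.50665879, 0.22612397]), 'tool_rot': array([-3.14025820e+00, -2.06533328e-04,  2.87879383e+00]), 'contact_force': array([ 0.74196753, -0.91784861,  0.72754227]), 'torque': array([-0.05008928,  0.03680027, -0.0158395 ]), 'grip_force': 0.0, 'opening': 0.09177237242504072}
```

View pics/top.png

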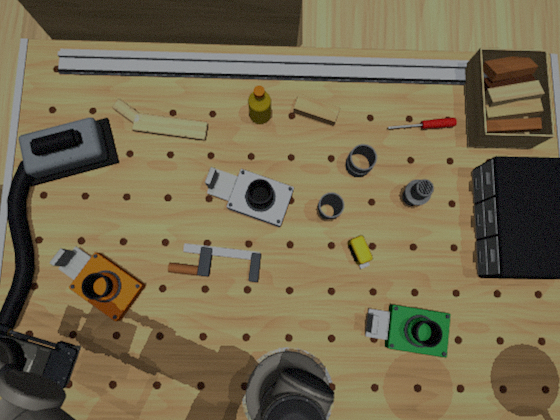

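View pics/scene.png

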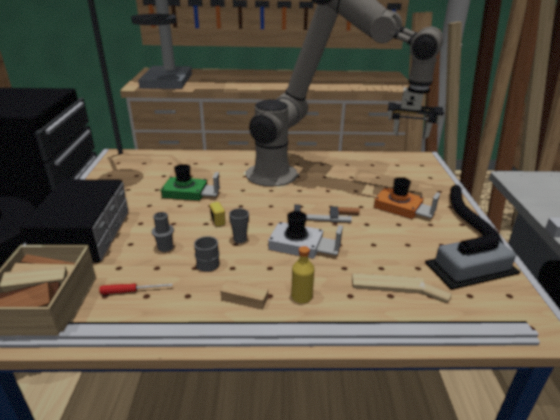

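The top view shows three dust-outlet boxes: silver (260,195), orange (105,288) and green (422,330). Silver is the aluminium gatebox, and its tab is at (213,180). The three grey items are a tapered sleeve at (330,207), which is the reducer; a wide ring at (361,160), which has a bead in the scene view at (206,254), so it is the coupling; and one with a neck and grille at (418,193), which is the nozzle.

Run:
```python
from h import *
c=dict(np.load("top.npz")); W=cloud(c)
def reg(name,u0,u1,v0,v1,zl,zh):
    P=W[v0:v1,u0:u1].reshape(-1,3); P=P[(P[:,2]>zl)&(P[:,2]<zh)]
    if len(P)<5: print(name,len(P));return
    (x,y),r=cv2.minEnclosingCircle(P[:,:2].astype(np.float32)); 
    print(name,len(P),"circ",round(x,4),round(y,4),"r",round(r,4),"rect",cv2.minAreaRect(P[:,:2].astype(np.float32)),"zpct",np.percentile(P[:,2],[5,50,95]).round(4))
reg("bench",300,320,260,280,-1,1)
reg("reducer",312,350,188,226,.093,.11)
reg("coupling",340,382,140,182,.072,.09)
reg("nozzle",398,440,175,212,.112,.13)
reg("flange",398,440,170,212,.058,.075)
reg("socket",240,280,172,215,.103,.12)
reg("box",215,300,165,230,.036,.044)
reg("tab",200,228,165,200,.08,.095)
s=c["color"]; a=cv2.resize(s[130:240,195:445],None,fx=3.2,fy=3.2,interpolation=cv2.INTER_CUBIC); cv2.imwrite("pics/crop.png",a)
```

```text
bench 397 circ 0.3149 -0.0536 r 0.0357 rect ((0.3149508535861969, -0.053441934287548065), (0.050176944583654404, 0.05113159492611885), 0.8121953010559082) zpct [-0.0048 -0.0011  0.0032]
reducer 137 circ 0.4705 -0.0987 r 0.0324 rect ((0.4706534147262573, -0.09846074879169464), (0.0614493303000927, 0.06359927356243134), 46.4901123046875) zpct [0.0941 0.0985 0.1029]
coupling 166 circ 0.601 -0.1839 r 0.0358 rect ((0.6012023091316223, -0.1844778060913086), (0.06924406439065933, 0.06863588839769363), 13.075610160827637) zpct [0.0728 0.0785 0.0822]
nozzle 253 circ 0.5157 -0.3269 r 0.0237 rect ((0.514281690120697, -0.32705628871917725), (0.04201792553067207, 0.04450363665819168), 5.323876857757568) zpct [0.115  0.1194 0.123 ]
flange 251 circ 0.5143 -0.3287 r 0.0349 rect ((0.5114242434501648, -0.3240087628364563), (0.06746901571750641, 0.057427290827035904), 39.87051010131836) zpct [0.0613 0.0654 0.07  ]
socket 170 circ 0.5002 0.0796 r 0.0322 rect ((0.500342607498169, 0.07951610535383224), (0.06364095956087112, 0.05936390161514282), 1.95016348361969) zpct [0.1038 0.1083 0.112 ]
box 1495 circ 0.5056 0.0997 r 0.1077 rect ((0.5072848796844482, 0.10481832921504974), (0.20242005586624146, 0.11031974852085114), 71.44181823730469) zpct [0.0366 0.0394 0.0428]
tab 100 circ 0.5427 0.2082 r 0.0223 rect ((0.5419305562973022, 0.2061910182237625), (0.014295782893896103, 0.043887414038181305), 72.38520812988281) zpct [0.0824 0.0875 0.0912]
```

View pics/crop.png

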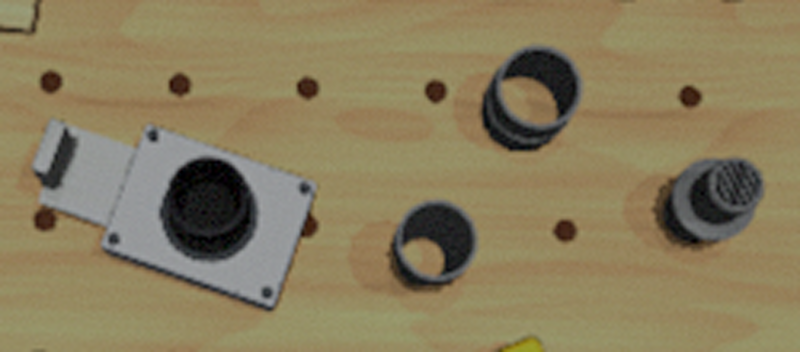

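The enlarged crop confirms it: silver box with the black socket at the left, reducer (435,245) with a plain tapered ring, coupling (530,95) with a bead, nozzle (725,195) with flange, neck and grille. The measured heights (0.1, 0.08, 0.12, 0.11, 0.089) and diameters all match the description. The box is yawed by about −18°, and the gate is already about 9 mm out. I'll use one tool yaw of 72° throughout.

Request:
{"name": "arm_command", "arguments": {"fingers": [-1,-1,-1,-1,-1,-1,-1,-1], "travel": [[-0.024,-0.025,0],[-0.048,-0.05,0],[-0.072,-0.075,0],[-0.096,-0.1,0],[-0.12,-0.125,0],[-0.144,-0.15,0],[-0.168,-0.175,0],[-0.192,-0.2,0]], "dr": [[0,0,6],[0,0,12],[0,0,18],[0,0,24],[0,0,30],[0,0,36],[0,0,42],[0,0,48]]}}

```text
time: 0.77
tool_pos: [0.27, 0.2624, 0.2266]
tool_rot: [-3.141, 0.0, 2.036]
contact_force: [0.9, 1.1, -0.5]
opening: 0.092
grip_force: 0.0
```

```bash
cat >> h.py <<'E'
from scipy.spatial.transform import Rotation as Ro
def plan(x,y,z,yaw=72,pr=True):
    o=observe(); R=Ro.from_euler("xyz",o["tool_rot"])
    T=Ro.from_euler("xyz",[180,0,yaw],degrees=True)
    d=R.inv().apply(np.array([x,y,z])-o["tool_pos"])
    print("t",round(o["time"],2),"pos",o["tool_pos"].round(4),"travel",d.round(4),"dr",(R.inv()*T).as_rotvec(degrees=True).round(2),"rows",round(np.linalg.norm(d)/.0417,1),"F",o["contact_force"].round(2),"open",round(o["opening"],4),"grip",round(o["grip_force"],1))
E
python3 -c "
from h import *
plan(.4705,-.0987,.2)"
```

```text
t 0.77 pos [0.27   0.2624 0.2266] travel [-0.4127  0.0171  0.0266] dr [-1.000e-02  1.000e-02  4.467e+01] rows 9.9 F [ 0.9   1.13 -0.47] open 0.092 grip 0.0
```

Request:
{"name": "arm_command", "arguments": {"fingers": [-1,-1,-1,-1,-1,-1,-1,-1], "travel": [[-0.038,0.002,0],[-0.076,0.003,0],[-0.114,0.005,0],[-0.152,0.006,0],[-0.19,0.008,0],[-0.228,0.01,0],[-0.266,0.011,0],[-0.304,0.013,0]], "dr": [[0,0,5.6],[0,0,11.2],[0,0,16.8],[0,0,22.4],[0,0,28],[0,0,33.6],[0,0,39.2],[0,0,44.7]]}}

```text
time: 1.43
tool_pos: [0.4194, -0.0031, 0.2266]
tool_rot: [-3.141, -0.0, 1.256]
contact_force: [0.8, 0.1, 0.5]
opening: 0.092
grip_force: 0.0
```

```bash
python3 -c "
from h import *
plan(.4705,-.0987,.2)"
```

```text
t 1.43 pos [ 0.4194 -0.0031  0.2266] travel [-0.0751  0.0782  0.0265] dr [-0.02 -0.01 -0.06] rows 2.7 F [0.79 0.13 0.47] open 0.092 grip 0.0
```

Request:
{"name": "arm_command", "arguments": {"fingers": [-1,-1,-1,-1,-1], "travel": [[-0.025,0.026,0.009],[-0.05,0.052,0.018],[-0.075,0.078,0.026],[-0.075,0.078,0.026],[-0.075,0.078,0.026]], "dr": [[0,0,0],[0,0,0],[0,0,0],[0,0,0],[0,0,0]]}}

```text
time: 1.85
tool_pos: [0.4704, -0.0975, 0.1995]
tool_rot: [-3.139, -0.0, 1.258]
contact_force: [-0.0, 0.4, 0.3]
opening: 0.0916
grip_force: 0.0
```

Run:
```python
from h import *
c=read_camera("wrist"); cv2.imwrite("pics/w1.png",c["color"]); W=cloud(c)
print((-c["R"].T@c["t"]).round(3),c["fx"])
d=np.hypot(W[...,0]-.4705,W[...,1]+.0987)
m=(d<.05)&(W[...,2]>.094)&(W[...,2]<.106)
P=W[m]; print(len(P),cv2.minEnclosingCircle(P[:,:2].astype(np.float32)),P.mean(0),np.percentile(P[:,2],[5,95]))
plan(.4705,-.0987,.066)
```

```text
[ 0.494 -0.03   0.357] 303.4944931867805
1127 ((0.4720925986766815, -0.09819218516349792), 0.032283518463373184) [ 0.47153342 -0.09932651  0.09896606] [0.09512943 0.10073348]
t 1.9 pos [ 0.47   -0.0964  0.2   ] travel [-0.0021  0.0014  0.134 ] dr [-0.12 -0.03  0.16] rows 3.2 F [-0.39 -0.47 -0.1 ] open 0.0917 grip 0.0
```

View pics/w1.png

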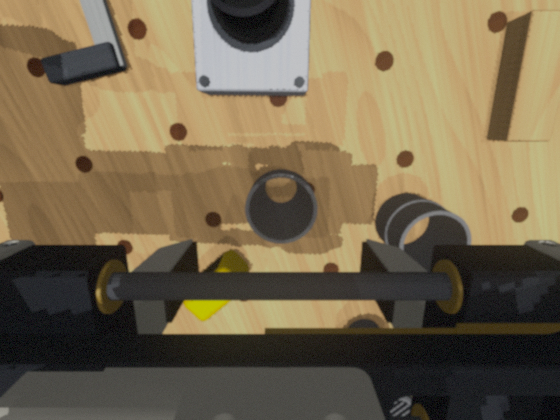

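The wrist view shows the reducer rim as a full ring at (282,205) between the fingers, with the coupling (428,235) clear of them. The measured centre is (0.472,−0.098), which agrees with the top view. Descending and gripping.

Request:
{"name": "arm_command", "arguments": {"fingers": [-1,-1,-1,-1,-1,-1,0.3,0.3], "travel": [[-0.002,0.002,0.035],[-0.002,0.002,0.07],[-0.002,0.002,0.1],[-0.002,0.002,0.12],[-0.002,0.002,0.131],[-0.002,0.002,0.131],[-0.002,0.002,0.131],[-0.002,0.002,0.131]], "dr": [[0,0,0],[0,0,0],[0,0,0],[0,0,0],[0,0,0],[0,0,0],[0,0,0],[0,0,0]], "squeeze": 15}}

```text
time: 2.57
tool_pos: [0.4724, -0.0983, 0.0709]
tool_rot: [3.14, -0.0, 1.262]
contact_force: [-0.1, 0.2, -0.2]
opening: 0.0828
grip_force: 0.0
```

Request:
{"name": "arm_command", "arguments": {"fingers": [0.5,0.5,0.5,0.5,0.5], "travel": [[0,0,0],[0,0,0],[0,0,0],[0,0,0],[0,0,0]], "dr": [[0,0,0],[0,0,0],[0,0,0],[0,0,0],[0,0,0]], "squeeze": 15}}

```text
time: 2.98
tool_pos: [0.4722, -0.099, 0.0705]
tool_rot: [3.14, -0.0, 1.261]
contact_force: [-1.7, 0.7, 6.5]
opening: 0.063
grip_force: 15.0
```

Run:
```python
from h import *
plan(.4705,-.0987,.068)
```

```text
t 2.98 pos [ 0.4722 -0.099   0.0705] travel [-0.0003 -0.0017  0.0025] dr [ 0.07 -0.01  0.24] rows 0.1 F [-1.71  0.72  6.51] open 0.063 grip 15.0
```

Request:
{"name": "arm_command", "arguments": {"fingers": [0.5,0.5,0.5,0.5,0.5,0.5,0.5,0.5], "travel": [[0,0,-0.008],[0,0,-0.025],[0,0,-0.05],[0,0,-0.075],[0,0,-0.1],[0,0,-0.125],[0,0,-0.14],[0,0,-0.145]], "dr": [[0,0,0],[0,0,0],[0,0,0],[0,0,0],[0,0,0],[0,0,0],[0,0,0],[0,0,0]]}}

```text
time: 3.65
tool_pos: [0.4728, -0.0993, 0.2176]
tool_rot: [3.137, 0.0, 1.261]
contact_force: [0.7, 0.2, -1.9]
opening: 0.0636
grip_force: 15.0
```

Request:
{"name": "arm_command", "arguments": {"fingers": [0.5,0.5,0.5,0.5,0.5,0.5,0.5,0.5], "travel": [[0.01,0,0],[0.03,0,0],[0.05,0,0],[0.07,-0.005,0],[0.085,-0.01,0],[0.09,-0.014,0],[0.09,-0.014,0],[0.09,-0.014,0]], "dr": [[0,0,0],[0,0,0],[0,0,0],[0,0,0],[0,0,0],[0,0,0],[0,0,0],[0,0,0]]}}

```text
time: 4.32
tool_pos: [0.4855, -0.0088, 0.2139]
tool_rot: [-3.14, 0.0, 1.262]
contact_force: [0.7, 0.9, -1.7]
opening: 0.063
grip_force: 15.0
```

Run:
```python
from h import *
c=read_camera("wrist"); cv2.imwrite("pics/w2.png",c["color"]); W=cloud(c)
def ring(x,y,z0,z1,rad,nm):
    d=np.hypot(W[...,0]-x,W[...,1]-y); P=W[(d<rad)&(W[...,2]>z0)&(W[...,2]<z1)]
    print(nm,len(P),cv2.minEnclosingCircle(P[:,:2].astype(np.float32)),cv2.minAreaRect(P[:,:2].astype(np.float32)),np.percentile(P[:,2],[5,50,95]).round(4))
ring(.5002,.0796,.105,.116,.04,"socket")
o=observe()["tool_pos"]
ring(o[0],o[1],o[2]+.02,o[2]+.036,.04,"held rim")
print(o)
plan(.501,.0796,.2155)
```

```text
socket 1675 ((0.500437319278717, 0.0806005522608757), 0.03162485733628273) ((0.5001669526100159, 0.08073899149894714), (0.062136102467775345, 0.06231328472495079), 73.14104461669922) [0.1065 0.1093 0.1106]
held rim 4286 ((0.48849689960479736, -0.0006741565885022283), 0.038601528853178024) ((0.4883579611778259, -0.007499434053897858), (0.06822279840707779, 0.06431417912244797), 20.73906707763672) [0.2351 0.2424 0.2451]
[ 0.48571283 -0.0092155   0.21419209]
t 4.37 pos [ 0.4857 -0.0092  0.2142] travel [ 0.0892 -0.0125 -0.0013] dr [-0.05  0.02  0.24] rows 2.2 F [ 0.28  0.24 -2.15] open 0.0632 grip 15.0
```

View pics/w2.png

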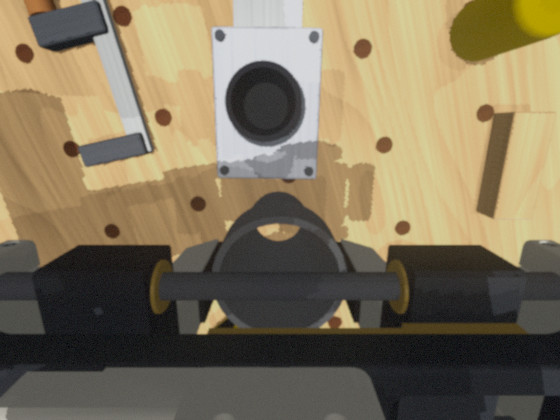

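The wrist view shows the silver box with its socket mouth at (265,103). The reducer hangs upright and centred between the fingers, with its rim centre at about (279,268). The socket is at (0.5003,0.0803), with its rim at 0.110 as expected. Moving above it and then lowering.

Request:
{"name": "arm_command", "arguments": {"fingers": [0.5,0.5,0.5,0.5,0.5,0.5,0.5,0.5], "travel": [[0.01,-0.002,0],[0.03,-0.005,0],[0.05,-0.008,0],[0.07,-0.011,0],[0.083,-0.013,0],[0.089,-0.0134,0],[0.089,-0.0134,0],[0.089,-0.0134,0]], "dr": [[0,0,0],[0,0,0],[0,0,0],[0,0,0],[0,0,0],[0,0,0],[0,0,0],[0,0,0]]}}

```text
time: 5.03
tool_pos: [0.5004, 0.0796, 0.2146]
tool_rot: [-3.141, 0.0, 1.261]
contact_force: [0.2, -0.6, -1.7]
opening: 0.0634
grip_force: 15.0
```

Request:
{"name": "arm_command", "arguments": {"fingers": [0.5,0.5,0.5,0.5], "travel": [[0,0,0.008],[0,0,0.018],[0,0,0.026],[0,0,0.026]], "dr": [[0,0,0],[0,0,0],[0,0,0],[0,0,0]]}}

```text
time: 5.37
tool_pos: [0.4992, 0.0792, 0.1867]
tool_rot: [-3.138, 0.001, 1.26]
contact_force: [-1.4, -0.2, -1.9]
opening: 0.0634
grip_force: 15.0
```

Run:
```python
from h import *
plan(.5003,.0795,.142)
c=read_camera("scene"); a=cv2.resize(c["color"][170:300,220:370],None,fx=4,fy=4,interpolation=cv2.INTER_CUBIC); cv2.imwrite("pics/s1.png",a)
```

```text
t 5.37 pos [0.4992 0.0792 0.1867] travel [0.0007 0.0011 0.0447] dr [-0.2   0.07  0.17] rows 1.1 F [-1.37 -0.25 -1.95] open 0.0634 grip 15.0
```

View pics/s1.png

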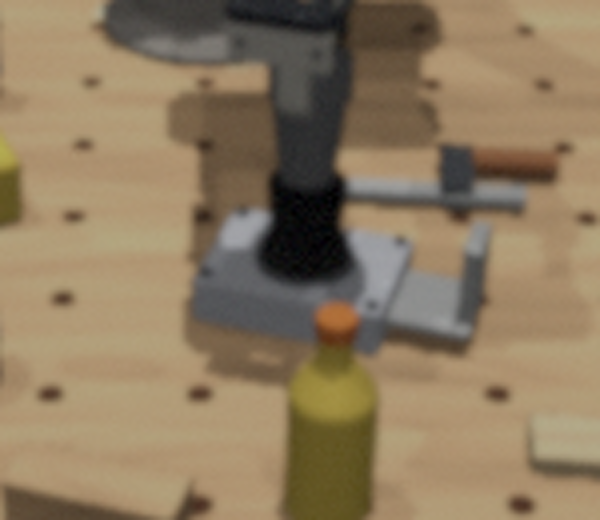

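The scene crop shows the reducer centred over the socket mouth at (308,180), just above the rim. Lowering into the socket.

Request:
{"name": "arm_command", "arguments": {"fingers": [0.5,0.5,0.5,0.5,0.5,0.5,0.5,0.5], "travel": [[0,0,0.007],[0,0,0.015],[0,0,0.023],[0,0,0.031],[0,0,0.037],[0,0,0.041],[0,0,0.042],[0,0,0.042]], "dr": [[0,0,0],[0,0,0],[0,0,0],[0,0,0],[0,0,0],[0,0,0],[0,0,0],[0,0,0]]}}

```text
time: 6.08
tool_pos: [0.5002, 0.08, 0.1464]
tool_rot: [-3.141, 0.0, 1.261]
contact_force: [0.2, 1.0, -1.6]
opening: 0.0636
grip_force: 15.0
```

Request:
{"name": "arm_command", "arguments": {"fingers": [0.5,0.5,0.5,0.5], "travel": [[0,0,0.001],[0,0,0.002],[0,0,0.003],[0,0,0.003]], "dr": [[0,0,0],[0,0,0],[0,0,0],[0,0,0]]}}

```text
time: 6.42
tool_pos: [0.5004, 0.08, 0.1437]
tool_rot: [3.141, -0.0, 1.261]
contact_force: [0.6, -0.8, -1.3]
opening: 0.0634
grip_force: 15.0
```

Run:
```python
from h import *
plan(.5003,.0795,.136)
```

```text
t 6.42 pos [0.5004 0.08   0.1437] travel [-0.0005  0.0001  0.0077] dr [ 0.01 -0.01  0.25] rows 0.2 F [ 0.63 -0.85 -1.32] open 0.0634 grip 15.0
```

Request:
{"name": "arm_command", "arguments": {"fingers": [0.5,0.5,0.5,0.5,0.5,0.5], "travel": [[0,0,0.001],[0,0,0.002],[0,0,0.003],[0,0,0.004],[0,0,0.005],[0,0,0.005]], "dr": [[0,0,0],[0,0,0],[0,0,0],[0,0,0],[0,0,0],[0,0,0]]}}

```text
time: 6.92
tool_pos: [0.5003, 0.0799, 0.1385]
tool_rot: [-3.141, 0.0, 1.261]
contact_force: [-0.0, -0.6, -0.5]
opening: 0.063
grip_force: 15.0
```

Run:
```python
from h import *
plan(.5003,.0795,.136)
```

```text
t 6.92 pos [0.5003 0.0799 0.1385] travel [-0.0004  0.0001  0.0025] dr [-0.01  0.    0.24] rows 0.1 F [-0.01 -0.6  -0.49] open 0.063 grip 15.0
```

Request:
{"name": "arm_command", "arguments": {"fingers": [0.5,0.5,0.5], "travel": [[0,0,0.0007],[0,0,0.0015],[0,0,0.0015]], "dr": [[0,0,0],[0,0,0],[0,0,0]]}}

```text
time: 7.17
tool_pos: [0.5004, 0.0799, 0.1371]
tool_rot: [3.141, -0.0, 1.261]
contact_force: [0.2, 0.0, -1.3]
opening: 0.0635
grip_force: 15.0
```

Run:
```python
from h import *
plan(.5003,.0795,.136)
```

```text
t 7.17 pos [0.5004 0.0799 0.1371] travel [-0.0005  0.      0.0011] dr [ 0.01 -0.    0.24] rows 0.0 F [ 0.16  0.02 -1.34] open 0.0635 grip 15.0
```

Still hanging free. Continuing in small steps.

Request:
{"name": "arm_command", "arguments": {"fingers": [0.5,0.5,0.5], "travel": [[0,0,0.0007],[0,0,0.0015],[0,0,0.0015]], "dr": [[0,0,0],[0,0,0],[0,0,0]]}}

```text
time: 7.42
tool_pos: [0.5004, 0.0799, 0.1357]
tool_rot: [3.141, -0.0, 1.261]
contact_force: [-0.6, -0.1, -0.9]
opening: 0.0635
grip_force: 15.0
```

Request:
{"name": "arm_command", "arguments": {"fingers": [0.5,0.5], "travel": [[0,0,0.0007],[0,0,0.0007]], "dr": [[0,0,0],[0,0,0]]}}

```text
time: 7.58
tool_pos: [0.5004, 0.0799, 0.135]
tool_rot: [3.141, -0.0, 1.261]
contact_force: [0.4, -0.0, -0.3]
opening: 0.0634
grip_force: 15.0
```

Request:
{"name": "arm_command", "arguments": {"fingers": [0.5,0.5,0.5], "travel": [[0,0,0.001],[0,0,0.001],[0,0,0.001]], "dr": [[0,0,0],[0,0,0],[0,0,0]]}}

```text
time: 7.83
tool_pos: [0.5004, 0.0799, 0.1341]
tool_rot: [3.141, -0.0, 1.261]
contact_force: [-0.1, -1.9, 0.5]
opening: 0.0635
grip_force: 15.0
```

Request:
{"name": "arm_command", "arguments": {"fingers": [0.5,0.5], "travel": [[0,0,0],[0,0,0]], "dr": [[0,0,0],[0,0,0]]}}

```text
time: 8.0
tool_pos: [0.5004, 0.0799, 0.1341]
tool_rot: [3.141, -0.0, 1.261]
contact_force: [-0.8, -0.4, 2.0]
opening: 0.0633
grip_force: 15.0
```

The reducer is resting: the force has changed by about 2–3 N and the foot is about 46 mm below the rim. Releasing.

Request:
{"name": "arm_command", "arguments": {"fingers": [0.3,0,-0.5,-1,-1,-1,-1,-1], "travel": [[0,0,0],[0,0,0],[0,0,0],[0,0,0],[0,0,0],[0,0,0],[0,0,0],[0,0,0]], "dr": [[0,0,0],[0,0,0],[0,0,0],[0,0,0],[0,0,0],[0,0,0],[0,0,0],[0,0,0]]}}

```text
time: 8.67
tool_pos: [0.5003, 0.08, 0.134]
tool_rot: [-3.142, -0.0, 1.261]
contact_force: [-0.4, -0.5, -0.5]
opening: 0.0913
grip_force: 0.0
```

Request:
{"name": "arm_command", "arguments": {"fingers": [-1,-1,-1,-1,-1,-1,-1,-1], "travel": [[0,0,-0.01],[0,0,-0.03],[0,0,-0.06],[-0.03,0,-0.09],[-0.06,0,-0.11],[-0.09,0,-0.12],[-0.1,0,-0.12],[-0.1,0,-0.12]], "dr": [[0,0,0],[0,0,0],[0,0,0],[0,0,0],[0,0,0],[0,0,0],[0,0,0],[0,0,0]]}}

```text
time: 9.33
tool_pos: [0.4696, -0.017, 0.2551]
tool_rot: [3.14, -0.0, 1.258]
contact_force: [0.6, -0.3, 0.5]
opening: 0.0918
grip_force: 0.0
```

Run:
```python
from h import *
c=read_camera("wrist"); cv2.imwrite("pics/w3.png",c["color"]); W=cloud(c)
d=np.hypot(W[...,0]-.5003,W[...,1]-.0803); P=W[(d<.04)&(W[...,2]>.155)&(W[...,2]<.18)]
print(len(P),cv2.minEnclosingCircle(P[:,:2].astype(np.float32)),np.percentile(P[:,2],[5,50,95]).round(4))
A=np.c_[P[:,:2],np.ones(len(P))]; print("tilt",np.linalg.lstsq(A,P[:,2],rcond=None)[0])
plan(.5150,-.327,.25)
```

```text
1736 ((0.5004327297210693, 0.08062183856964111), 0.03207262232899666) [0.1564 0.1626 0.164 ]
tilt [-0.00499695 -0.01334332  0.16541537]
t 9.38 pos [ 0.4696 -0.0157  0.2543] travel [-0.2823  0.1388  0.0042] dr [ 0.02 -0.04  0.1 ] rows 7.5 F [ 0.4   0.15 -0.  ] open 0.0922 grip 0.0
```

View pics/w3.png

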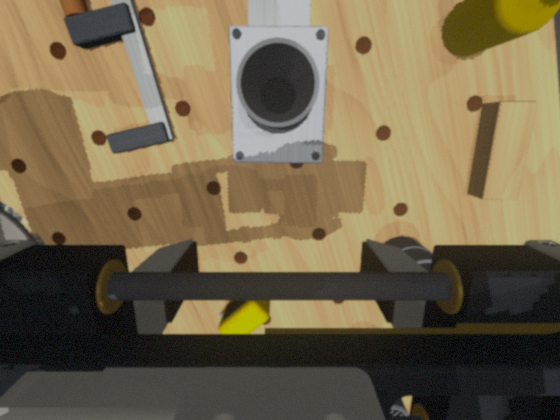

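The view shows the reducer standing upright in the socket, with its rim at (278,82), level to within 1° and its mouth at (0.5004,0.0806,0.163). Going to the nozzle.

Request:
{"name": "arm_command", "arguments": {"fingers": [-1,-1,-1,-1,-1,-1,-1,-1], "travel": [[-0.03,0.015,0],[-0.068,0.033,0],[-0.105,0.052,0],[-0.142,0.07,0],[-0.18,0.088,0],[-0.217,0.107,0],[-0.255,0.125,0],[-0.282,0.139,0]], "dr": [[0,0,0],[0,0,0],[0,0,0],[0,0,0],[0,0,0],[0,0,0],[0,0,0],[0,0,0]]}}

```text
time: 10.05
tool_pos: [0.5169, -0.3279, 0.2524]
tool_rot: [-3.14, -0.001, 1.261]
contact_force: [0.4, -0.1, -0.3]
opening: 0.0919
grip_force: 0.0
```

Request:
{"name": "arm_command", "arguments": {"fingers": [-1,-1,-1,-1], "travel": [[0,0,0.01],[0,0,0.03],[0,0,0.03],[0,0,0.03]], "dr": [[0,0,0],[0,0,0],[0,0,0],[0,0,0]]}}

```text
time: 10.38
tool_pos: [0.5163, -0.3243, 0.2222]
tool_rot: [-3.138, -0.002, 1.262]
contact_force: [-0.1, 0.9, -0.1]
opening: 0.0921
grip_force: 0.0
```

Run:
```python
from h import *
c=read_camera("wrist"); cv2.imwrite("pics/w4.png",c["color"]); W=cloud(c)
d=np.hypot(W[...,0]-.515,W[...,1]+.327); P=W[(d<.035)&(W[...,2]>.115)&(W[...,2]<.126)]
print(len(P),cv2.minEnclosingCircle(P[:,:2].astype(np.float32)),cv2.minAreaRect(P[:,:2].astype(np.float32)),np.percentile(P[:,2],[5,50,95]).round(4))
plan(.5150,-.327,.082)
```

```text
1819 ((0.5164969563484192, -0.3276698887348175), 0.022076502442359924) ((0.5167336463928223, -0.3274443447589874), (0.043357230722904205, 0.04357294738292694), 41.4294319152832) [0.1182 0.1202 0.1217]
t 10.43 pos [ 0.5167 -0.3248  0.2236] travel [-0.0028 -0.0008  0.1416] dr [-0.08 -0.06  0.32] rows 3.4 F [0.48 0.33 0.31] open 0.092 grip 0.0
```

View pics/w4.png

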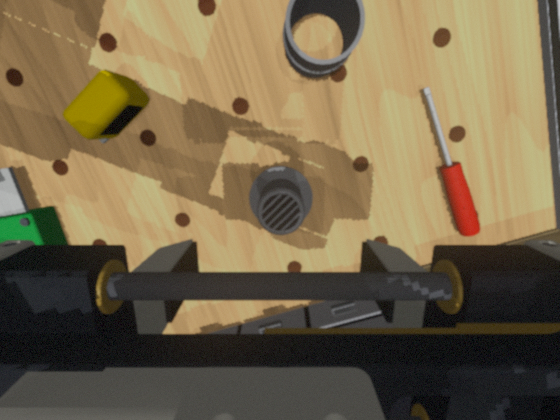

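The view shows the nozzle's grille centred at (281,212), with clear space on both sides, and the coupling at (322,35). The measured centre is (0.5165,−0.3277) and the top is at 0.120. Descending to grip the neck.

Request:
{"name": "arm_command", "arguments": {"fingers": [-1,-1,-1,-1,-1,-1,-1,0], "travel": [[-0.002,0.001,0.035],[-0.002,0.001,0.07],[-0.002,0.001,0.1],[-0.002,0.001,0.125],[-0.002,0.001,0.138],[-0.002,0.001,0.143],[-0.002,0.001,0.143],[-0.002,0.001,0.143]], "dr": [[0,0,0],[0,0,0],[0,0,0],[0,0,0],[0,0,0],[0,0,0],[0,0,0],[0,0,0]], "squeeze": 15}}

```text
time: 11.1
tool_pos: [0.5176, -0.3285, 0.0825]
tool_rot: [3.139, 0.001, 1.262]
contact_force: [-0.2, -0.4, -0.0]
opening: 0.0885
grip_force: 0.0
```

Request:
{"name": "arm_command", "arguments": {"fingers": [0.3,0.6,0.8,0.8,0.8,0.8,0.8,0.8], "travel": [[0,0,0],[0,0,0],[0,0,0],[0,0,0],[0,0,0],[0,0,0],[0,0,0],[0,0,0]], "dr": [[0,0,0],[0,0,0],[0,0,0],[0,0,0],[0,0,0],[0,0,0],[0,0,0],[0,0,0]], "squeeze": 15}}

```text
time: 11.77
tool_pos: [0.5166, -0.3285, 0.081]
tool_rot: [3.142, -0.0, 1.261]
contact_force: [0.1, 0.6, -0.0]
opening: 0.0436
grip_force: 15.0
```

Run:
```python
from h import *
plan(.5165,-.3277,.079)
```

```text
t 11.77 pos [ 0.5166 -0.3285  0.081 ] travel [ 0.0007 -0.0003  0.002 ] dr [ 0.   -0.    0.24] rows 0.1 F [ 0.1   0.55 -0.03] open 0.0436 grip 15.0
```

Request:
{"name": "arm_command", "arguments": {"fingers": [0.8,0.8,0.8,0.8,0.8,0.8,0.8,0.8], "travel": [[0,0,-0.008],[0,0,-0.03],[0,0,-0.06],[0,0,-0.09],[0,0,-0.12],[0,0,-0.15],[0,0,-0.18],[0,0,-0.195]], "dr": [[0,0,0],[0,0,0],[0,0,0],[0,0,0],[0,0,0],[0,0,0],[0,0,0],[0,0,0]]}}

```text
time: 12.43
tool_pos: [0.5172, -0.3289, 0.2807]
tool_rot: [3.136, 0.002, 1.261]
contact_force: [0.2, -0.0, -0.9]
opening: 0.044
grip_force: 15.0
```

Request:
{"name": "arm_command", "arguments": {"fingers": [0.8,0.8,0.8,0.8,0.8,0.8,0.8,0.8], "travel": [[0.01,-0.004,0],[0.033,-0.012,0],[0.059,-0.022,0],[0.085,-0.031,0],[0.111,-0.04,0],[0.137,-0.05,0],[0.163,-0.06,0],[0.189,-0.069,0]], "dr": [[0,0,0],[0,0,0],[0,0,0],[0,0,0],[0,0,0],[0,0,0],[0,0,0],[0,0,0]]}}

```text
time: 13.1
tool_pos: [0.5071, -0.125, 0.2745]
tool_rot: [-3.139, -0.001, 1.261]
contact_force: [0.9, -0.2, -1.3]
opening: 0.0439
grip_force: 15.0
```

Request:
{"name": "arm_command", "arguments": {"fingers": [0.8,0.8,0.8,0.8,0.8,0.8,0.8], "travel": [[0.025,-0.009,0],[0.05,-0.018,0],[0.075,-0.027,0],[0.095,-0.034,0],[0.105,-0.038,0],[0.11,-0.04,0],[0.11,-0.04,0]], "dr": [[0,0,0],[0,0,0],[0,0,0],[0,0,0],[0,0,0],[0,0,0],[0,0,0]]}}

```text
time: 13.68
tool_pos: [0.5034, -0.0096, 0.2754]
tool_rot: [-3.14, 0.0, 1.262]
contact_force: [-0.2, -1.3, -1.6]
opening: 0.0437
grip_force: 15.0
```

Run:
```python
from h import *
c=read_camera("wrist"); W=cloud(c); cv2.imwrite("pics/w5.png",c["color"])
o=observe()["tool_pos"]
def ring(x,y,z0,z1,rad,nm):
    d=np.hypot(W[...,0]-x,W[...,1]-y); P=W[(d<rad)&(W[...,2]>z0)&(W[...,2]<z1)]
    if len(P)<9: print(nm,len(P)); return
    print(nm,len(P),cv2.minEnclosingCircle(P[:,:2].astype(np.float32)),np.percentile(P[:,2],[5,50,95]).round(4))
ring(.5004,.0806,.158,.172,.04,"reducer mouth")
ring(o[0],o[1],o[2]-.025,o[2]-.010,.045,"flange")
plan(.5003,.0797,o[2])
```

```text
reducer mouth 1231 ((0.5003350973129272, 0.08055737614631653), 0.0321490541100502) [0.1591 0.1628 0.1642]
flange 2944 ((0.5052488446235657, -0.004391191527247429), 0.033700428903102875) [0.2587 0.2604 0.262 ]
t 13.73 pos [ 0.5037 -0.0105  0.2755] travel [ 0.0849 -0.0307 -0.    ] dr [-0.04  0.03  0.28] rows 2.2 F [ 0.27  0.2  -1.3 ] open 0.0437 grip 15.0
```

View pics/w5.png

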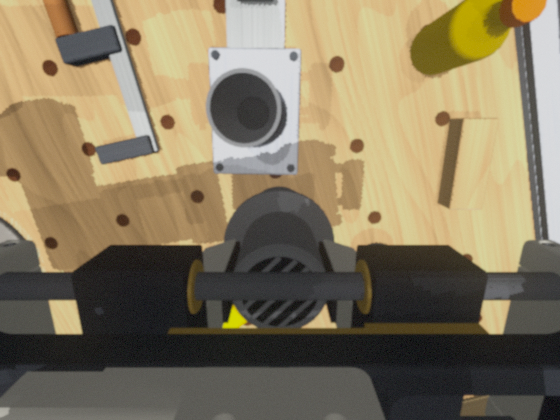

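The view shows the nozzle upright between the fingers with its grille at (281,290). The reducer mouth is at (246,106), at (0.5003,0.0806,0.163), unmoved. Moving above it and lowering.

Request:
{"name": "arm_command", "arguments": {"fingers": [0.8,0.8,0.8,0.8,0.8,0.8,0.8,0.8], "travel": [[0.01,-0.004,0],[0.03,-0.011,0],[0.05,-0.018,0],[0.07,-0.025,0],[0.08,-0.029,0],[0.085,-0.0307,0],[0.085,-0.0307,0],[0.085,-0.0307,0]], "dr": [[0,0,0],[0,0,0],[0,0,0],[0,0,0],[0,0,0],[0,0,0],[0,0,0],[0,0,0]]}}

```text
time: 14.4
tool_pos: [0.5007, 0.0792, 0.2759]
tool_rot: [3.141, 0.0, 1.261]
contact_force: [0.3, 0.0, -1.1]
opening: 0.0435
grip_force: 15.0
```

Request:
{"name": "arm_command", "arguments": {"fingers": [0.8,0.8,0.8,0.8,0.8], "travel": [[0,0,0.008],[0,0,0.018],[0,0,0.024],[0,0,0.024],[0,0,0.024]], "dr": [[0,0,0],[0,0,0],[0,0,0],[0,0,0],[0,0,0]]}}

```text
time: 14.82
tool_pos: [0.5005, 0.0794, 0.2516]
tool_rot: [-3.141, 0.0, 1.26]
contact_force: [0.0, 0.2, -1.8]
opening: 0.0437
grip_force: 15.0
```

Run:
```python
from h import *
plan(.5003,.0798,.203)
c=read_camera("scene"); a=cv2.resize(c["color"][150:280,220:370],None,fx=4,fy=4,interpolation=cv2.INTER_CUBIC); cv2.imwrite("pics/s2.png",a)
```

```text
t 14.82 pos [0.5005 0.0794 0.2516] travel [ 0.0004 -0.0003  0.0486] dr [-0.05  0.02  0.2 ] rows 1.2 F [ 0.03  0.15 -1.77] open 0.0437 grip 15.0
```

View pics/s2.png

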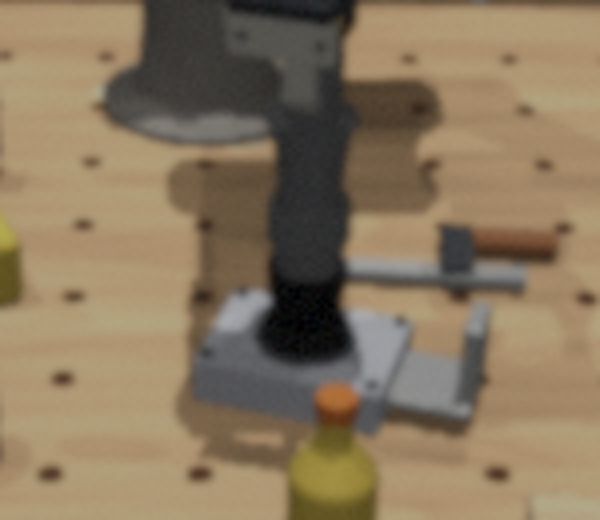

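The scene crop shows the nozzle centred over the reducer at (310,190), both upright. That was my tenth and last picture, so from here I check by depth numbers. Lowering.

Request:
{"name": "arm_command", "arguments": {"fingers": [0.8,0.8,0.8,0.8,0.8,0.8,0.8,0.8], "travel": [[0,0,0.007],[0,0,0.015],[0,0,0.023],[0,0,0.031],[0,0,0.038],[0,0,0.043],[0,0,0.045],[0,0,0.045]], "dr": [[0,0,0],[0,0,0],[0,0,0],[0,0,0],[0,0,0],[0,0,0],[0,0,0],[0,0,0]]}}

```text
time: 15.53
tool_pos: [0.5004, 0.0799, 0.2064]
tool_rot: [-3.141, 0.0, 1.261]
contact_force: [-0.4, 1.2, -1.3]
opening: 0.0439
grip_force: 15.0
```

Request:
{"name": "arm_command", "arguments": {"fingers": [0.8,0.8,0.8,0.8], "travel": [[0,0,0.001],[0,0,0.002],[0,0,0.002],[0,0,0.002]], "dr": [[0,0,0],[0,0,0],[0,0,0],[0,0,0]]}}

```text
time: 15.87
tool_pos: [0.5008, 0.0799, 0.2052]
tool_rot: [3.141, -0.0, 1.261]
contact_force: [0.5, 0.6, -2.3]
opening: 0.0438
grip_force: 15.0
```

Request:
{"name": "arm_command", "arguments": {"fingers": [0.8,0.8,0.8,0.8], "travel": [[0,0,0.001],[0,0,0.002],[0,0,0.002],[0,0,0.002]], "dr": [[0,0,0],[0,0,0],[0,0,0],[0,0,0]]}}

```text
time: 16.2
tool_pos: [0.5006, 0.0799, 0.2029]
tool_rot: [-3.141, -0.0, 1.261]
contact_force: [-0.7, 0.3, -1.2]
opening: 0.044
grip_force: 15.0
```

Request:
{"name": "arm_command", "arguments": {"fingers": [0.8,0.8,0.8,0.8], "travel": [[0,0,0.001],[0,0,0.0015],[0,0,0.0015],[0,0,0.0015]], "dr": [[0,0,0],[0,0,0],[0,0,0],[0,0,0]]}}

```text
time: 16.53
tool_pos: [0.5005, 0.0799, 0.2015]
tool_rot: [-3.141, 0.0, 1.261]
contact_force: [-0.9, 0.1, -1.6]
opening: 0.0441
grip_force: 15.0
```

Request:
{"name": "arm_command", "arguments": {"fingers": [0.8,0.8,0.8,0.8], "travel": [[0,0,0.001],[0,0,0.001],[0,0,0.001],[0,0,0.001]], "dr": [[0,0,0],[0,0,0],[0,0,0],[0,0,0]]}}

```text
time: 16.87
tool_pos: [0.5005, 0.0799, 0.2005]
tool_rot: [-3.141, 0.0, 1.261]
contact_force: [-1.4, 0.7, -0.7]
opening: 0.0439
grip_force: 15.0
```

Request:
{"name": "arm_command", "arguments": {"fingers": [0.8,0.8,0.8,0.8], "travel": [[0,0,0.001],[0,0,0.001],[0,0,0.001],[0,0,0.001]], "dr": [[0,0,0],[0,0,0],[0,0,0],[0,0,0]]}}

```text
time: 17.2
tool_pos: [0.5005, 0.0799, 0.1995]
tool_rot: [-3.141, -0.0, 1.261]
contact_force: [-1.4, 0.2, -0.1]
opening: 0.0438
grip_force: 15.0
```

Request:
{"name": "arm_command", "arguments": {"fingers": [0.8,0.8,0.8,0.8], "travel": [[0,0,0.001],[0,0,0.001],[0,0,0.001],[0,0,0.001]], "dr": [[0,0,0],[0,0,0],[0,0,0],[0,0,0]]}}

```text
time: 17.53
tool_pos: [0.5005, 0.0799, 0.1985]
tool_rot: [-3.141, -0.0, 1.261]
contact_force: [-1.7, 1.0, -0.1]
opening: 0.0436
grip_force: 15.0
```

Request:
{"name": "arm_command", "arguments": {"fingers": [0.8,0.8,0.8,0.8], "travel": [[0,0,0.001],[0,0,0.001],[0,0,0.001],[0,0,0.001]], "dr": [[0,0,0],[0,0,0],[0,0,0],[0,0,0]]}}

```text
time: 17.87
tool_pos: [0.5005, 0.0799, 0.1975]
tool_rot: [-3.141, -0.0, 1.261]
contact_force: [-2.3, 0.5, 0.0]
opening: 0.0438
grip_force: 15.0
```

The sideways force of −2.3 N along x shows the nozzle leaning on one wall. Easing it 1 mm toward −x before settling.

Request:
{"name": "arm_command", "arguments": {"fingers": [0.8,0.8,0.8,0.8], "travel": [[0,-0.0005,0],[0,-0.001,0],[0,-0.001,0],[0,-0.001,0]], "dr": [[0,0,0],[0,0,0],[0,0,0],[0,0,0]]}}

```text
time: 18.2
tool_pos: [0.5002, 0.0801, 0.1977]
tool_rot: [3.14, -0.0, 1.261]
contact_force: [-0.3, -1.0, -0.0]
opening: 0.0435
grip_force: 15.0
```

Request:
{"name": "arm_command", "arguments": {"fingers": [0.8,0.8,0.8], "travel": [[0,0,0.0007],[0,0,0.0007],[0,0,0.0007]], "dr": [[0,0,0],[0,0,0],[0,0,0]]}}

```text
time: 18.45
tool_pos: [0.5001, 0.0801, 0.197]
tool_rot: [3.14, -0.0, 1.261]
contact_force: [0.9, -0.8, 0.7]
opening: 0.0442
grip_force: 15.0
```

Request:
{"name": "arm_command", "arguments": {"fingers": [0.8,0.8], "travel": [[0,0,0],[0,0,0]], "dr": [[0,0,0],[0,0,0]]}}

```text
time: 18.62
tool_pos: [0.5001, 0.0801, 0.197]
tool_rot: [3.141, -0.0, 1.261]
contact_force: [1.2, -0.3, 0.2]
opening: 0.0432
grip_force: 15.0
```

The weight is now carried and the sideways force is gone. Releasing, rising clear, then backing off along −x of the tool to look.

Request:
{"name": "arm_command", "arguments": {"fingers": [0.3,0,-0.5,-1,-1,-1,-1,-1], "travel": [[0,0,0],[0,0,0],[0,0,0],[0,0,0],[0,0,0],[0,0,0],[0,0,0],[0,0,0]], "dr": [[0,0,0],[0,0,0],[0,0,0],[0,0,0],[0,0,0],[0,0,0],[0,0,0],[0,0,0]]}}

```text
time: 19.28
tool_pos: [0.4996, 0.0802, 0.1968]
tool_rot: [-3.141, -0.0, 1.261]
contact_force: [-0.6, -0.5, -0.1]
opening: 0.0815
grip_force: 0.0
```

Request:
{"name": "arm_command", "arguments": {"fingers": [-1,-1,-1,-1,-1,-1,-1,-1], "travel": [[0,0,-0.01],[0,0,-0.03],[0,0,-0.06],[0,0,-0.09],[0,0,-0.11],[0.03,0,-0.11],[0.06,0,-0.11],[0.09,0,-0.11]], "dr": [[0,0,0],[0,0,0],[0,0,0],[0,0,0],[0,0,0],[0,0,0],[0,0,0],[0,0,0]]}}

```text
time: 19.95
tool_pos: [0.5275, 0.1667, 0.3076]
tool_rot: [3.14, -0.001, 1.259]
contact_force: [1.1, -0.2, -1.3]
opening: 0.0915
grip_force: 0.0
```

Run:
```python
from h import *
c=read_camera("top"); W=cloud(c)
def reg(W,x,y,z0,z1,rad,nm):
    d=np.hypot(W[...,0]-x,W[...,1]-y); P=W[(d<rad)&(W[...,2]>z0)&(W[...,2]<z1)]
    if len(P)<9: print(nm,len(P)); return
    print(nm,len(P),cv2.minEnclosingCircle(P[:,:2].astype(np.float32)),cv2.minAreaRect(P[:,:2].astype(np.float32)),np.percentile(P[:,2],[5,50,95]).round(4))
reg(W,.5004,.0806,.225,.245,.035,"top nozzle")
reg(W,.542,.2065,.08,.095,.05,"top tab")
c=read_camera("scene"); W=cloud(c)
reg(W,.5004,.0806,.228,.245,.04,"scene nozzle top")
reg(W,.5004,.0806,.175,.188,.05,"scene flange")
reg(W,.5004,.0806,.14,.16,.05,"scene cuff")
c=read_camera("wrist"); W=cloud(c)
reg(W,.542,.2065,.08,.095,.04,"wrist tab")
plan(.542,.2065,.3)
```

```text
top nozzle 322 ((0.4993632733821869, 0.0796995609998703), 0.022469887509942055) ((0.49939781427383423, 0.0806989073753357), (0.04424550384283066, 0.041900478303432465), 1.1365660429000854) [0.2322 0.236  0.2394]
top tab 2
scene nozzle top 110 ((0.5028607845306396, 0.0835082158446312), 0.02253250777721405) ((0.5044465065002441, 0.08220269531011581), (0.040646858513355255, 0.040866829454898834), 88.14824676513672) [0.2293 0.236  0.2386]
scene flange 142 ((0.501711368560791, 0.08427201956510544), 0.03575630113482475) ((0.5068323612213135, 0.08382110297679901), (0.06529375910758972, 0.056665048003196716), 87.85289764404297) [0.1774 0.1821 0.1861]
scene cuff 119 ((0.5073651075363159, 0.08251067250967026), 0.030918102711439133) ((0.517987072467804, 0.08296562731266022), (0.03480032458901405, 0.06087186560034752), 4.456455707550049) [0.1413 0.1502 0.1588]
wrist tab 427 ((0.542231559753418, 0.20678016543388367), 0.022371189668774605) ((0.5423800349235535, 0.2074211835861206), (0.013481015339493752, 0.04297273978590965), 72.57241821289062) [0.0869 0.0885 0.0898]
t 20.1 pos [0.5271 0.1674 0.3063] travel [0.0418 0.0023 0.0062] dr [-0.04  0.01  0.4 ] rows 1.0 F [-0.22  0.19 -0.36] open 0.0921 grip 0.0
```

The nozzle stands upright with its top at 0.236 and its axis at (0.4995,0.080). The tab is at (0.542,0.207), top 0.089, so the gate is about 9 mm out and 51 mm remain. Gripping the tab across its 44 mm width.

Request:
{"name": "arm_command", "arguments": {"fingers": [-1,-1,-1,-1,-1,-1,-1,-1], "travel": [[0.025,0.001,0],[0.042,0.002,0],[0.042,0.002,0.03],[0.042,0.002,0.065],[0.042,0.002,0.1],[0.042,0.002,0.135],[0.042,0.002,0.16],[0.042,0.002,0.17]], "dr": [[0,0,0],[0,0,0],[0,0,0],[0,0,0],[0,0,0],[0,0,0],[0,0,0],[0,0,0]]}}

```text
time: 20.77
tool_pos: [0.5395, 0.2036, 0.1329]
tool_rot: [-3.136, 0.004, 1.26]
contact_force: [-0.6, -0.4, -0.4]
opening: 0.0917
grip_force: 0.0
```

Run:
```python
from h import *
c=read_camera("wrist"); W=cloud(c)
d=np.hypot(W[...,0]-.542,W[...,1]-.2065); P=W[(d<.04)&(W[...,2]>.08)&(W[...,2]<.095)]
print(len(P),cv2.minAreaRect(P[:,:2].astype(np.float32)) if len(P)>9 else 0)
plan(.5422,.207,.058)
```

```text
1313 ((0.5429627299308777, 0.2075480818748474), (0.014541738666594028, 0.04400482028722763), 71.29524993896484)
t 20.82 pos [0.5397 0.2038 0.133 ] travel [0.0041 0.0018 0.0749] dr [-0.34  0.22  0.2 ] rows 1.8 F [-0.06  0.44 -0.83] open 0.0918 grip 0.0
```

Request:
{"name": "arm_command", "arguments": {"fingers": [-1,-1,-1,-1,-1,-0.5,0,0.3], "travel": [[0.002,0.001,0.025],[0.002,0.001,0.05],[0.002,0.001,0.068],[0.002,0.001,0.074],[0.002,0.001,0.074],[0.002,0.001,0.074],[0.002,0.001,0.074],[0.002,0.001,0.074]], "dr": [[0,0,0],[0,0,0],[0,0,0],[0,0,0],[0,0,0],[0,0,0],[0,0,0],[0,0,0]], "squeeze": 20}}

```text
time: 21.48
tool_pos: [0.5445, 0.2071, 0.0646]
tool_rot: [3.139, -0.002, 1.261]
contact_force: [0.1, -0.6, -0.3]
opening: 0.0761
grip_force: 0.0
```

Request:
{"name": "arm_command", "arguments": {"fingers": [0.5,0.8,0.8,0.8,0.8,0.8,0.8], "travel": [[0,0,0],[0,0,0],[0,0,0],[0,0,0],[0,0,0],[0,0,0],[0,0,0]], "dr": [[0,0,0],[0,0,0],[0,0,0],[0,0,0],[0,0,0],[0,0,0],[0,0,0]], "squeeze": 20}}

```text
time: 22.07
tool_pos: [0.5424, 0.2072, 0.0629]
tool_rot: [-3.14, 0.0, 1.261]
contact_force: [-5.2, 1.2, 4.4]
opening: 0.0435
grip_force: 20.0
```

Gripped at 43.5 mm. Sliding 51 mm along tool +x (the box's +y direction).

Request:
{"name": "arm_command", "arguments": {"fingers": [0.8,0.8,0.8,0.8,0.8,0.8,0.8,0.8], "travel": [[0.004,0,0],[0.012,0,0],[0.02,0,0],[0.028,0,0],[0.036,0,0],[0.042,0,0],[0.046,0,0],[0.046,0,0]], "dr": [[0,0,0],[0,0,0],[0,0,0],[0,0,0],[0,0,0],[0,0,0],[0,0,0],[0,0,0]]}}

```text
time: 22.73
tool_pos: [0.5574, 0.2519, 0.0628]
tool_rot: [-3.141, -0.001, 1.261]
contact_force: [-4.6, 2.9, 4.7]
opening: 0.0439
grip_force: 20.0
```

Request:
{"name": "arm_command", "arguments": {"fingers": [0.8,0.8,0.8,0.8,0.8,0.8], "travel": [[0.002,0,0],[0.004,0,0],[0.006,0,0],[0.007,0,0],[0.007,0,0],[0.007,0,0]], "dr": [[0,0,0],[0,0,0],[0,0,0],[0,0,0],[0,0,0],[0,0,0]]}}

```text
time: 23.23
tool_pos: [0.5587, 0.256, 0.0628]
tool_rot: [-3.14, 0.003, 1.261]
contact_force: [-7.8, -6.3, 7.6]
opening: 0.0442
grip_force: 20.0
```

Run:
```python
from h import *
plan(.5003+.185*.309,.0803+.185*.951,.063)
```

```text
t 23.23 pos [0.5587 0.256  0.0628] travel [-0.0001 -0.0012 -0.0002] dr [-0.09  0.16  0.24] rows 0.0 F [-7.85 -6.31  7.59] open 0.0442 grip 20.0
```

The force has jumped and the tab is 185 mm from the centre, so the gate is at its stop. A small extra tug, then letting go and rising clear.

Request:
{"name": "arm_command", "arguments": {"fingers": [0.8,0.8,0.8,0.8], "travel": [[0.001,0,0],[0.002,0,0],[0.002,0,0],[0.002,0,0]], "dr": [[0,0,0],[0,0,0],[0,0,0],[0,0,0]]}}

```text
time: 23.57
tool_pos: [0.5587, 0.2561, 0.0627]
tool_rot: [-3.139, 0.006, 1.261]
contact_force: [-10.8, -12.1, 9.3]
opening: 0.0438
grip_force: 20.0
```

Request:
{"name": "arm_command", "arguments": {"fingers": [0.3,0,-0.5,-1,-1,-1,-1,-1], "travel": [[0,0,0],[0,0,0],[0,0,0],[0,0,0],[0,0,0],[0,0,0],[0,0,0],[0,0,0]], "dr": [[0,0,0],[0,0,0],[0,0,0],[0,0,0],[0,0,0],[0,0,0],[0,0,0],[0,0,0]]}}

```text
time: 24.23
tool_pos: [0.5604, 0.2594, 0.0628]
tool_rot: [3.141, -0.0, 1.261]
contact_force: [-0.1, -0.8, -0.3]
opening: 0.0812
grip_force: 0.0
```

Request:
{"name": "arm_command", "arguments": {"fingers": [-1,-1,-1,-1,-1,-1,-1,-1], "travel": [[0,0,-0.01],[0,0,-0.03],[0,0,-0.06],[0,0,-0.09],[0,0,-0.12],[0,0,-0.15],[0,0,-0.17],[0,0,-0.17]], "dr": [[0,0,0],[0,0,0],[0,0,0],[0,0,0],[0,0,0],[0,0,0],[0,0,0],[0,0,0]]}}

```text
time: 24.9
tool_pos: [0.5622, 0.26, 0.2393]
tool_rot: [3.133, -0.006, 1.261]
contact_force: [0.2, -0.6, 1.8]
opening: 0.0918
grip_force: 0.0
```

Run:
```python
from h import *
def reg(W,x,y,z0,z1,rad,nm):
    d=np.hypot(W[...,0]-x,W[...,1]-y); P=W[(d<rad)&(W[...,2]>z0)&(W[...,2]<z1)]
    if len(P)<9: print(nm,len(P)); return
    r=cv2.minAreaRect(P[:,:2].astype(np.float32)); print(nm,len(P),np.round(r[0],4),np.round(r[1],4),round(r[2],1),np.percentile(P[:,2],[5,50,95]).round(4),"from centre",np.hypot(r[0][0]-.5003,r[0][1]-.0803).round(4))
W=cloud(read_camera("wrist")); reg(W,.558,.257,.08,.095,.04,"tab")
W=cloud(read_camera("top")); reg(W,.4995,.0803,.225,.245,.04,"nozzle top"); reg(W,.4995,.0803,.17,.19,.05,"flange");reg(W,.601,-.184,.07,.09,.045,"coupling")
o=observe(); print(o["time"],o["tool_pos"],o["opening"],o["contact_force"])
```

```text
tab 590 [0.5593 0.256 ] [0.0143 0.0435] 71.3 [0.0824 0.0885 0.0897] from centre 0.1854
nozzle top 319 [0.4996 0.0807] [0.0442 0.0418] 1.1 [0.2313 0.2358 0.2391] from centre 0.0008
flange 296 [0.4962 0.0799] [0.0621 0.0659] 5.8 [0.1787 0.1815 0.1855] from centre 0.0041
coupling 180 [ 0.6011 -0.1837] [0.0678 0.0698] 47.4 [0.0709 0.0782 0.082 ] from centre 0.2826
25.0 [0.56039249 0.25940388 0.23418806] 0.09164470345175887 [-0.76632655 -0.24317704 -0.09315687]
```

The tab is 185 mm from the centre (fully open), the sleeves are upright and unmoved, and the gripper is clear. Handing in.

```bash
python3 -c "
from cell import *
print(hand_in())"
```

```text
the job is handed in; nothing more can be done
None
```

The job is handed in at about 25 s: the reducer rests upright in the socket, the nozzle rests upright in the reducer, the gate measures fully open (tab 185 mm from the box centre), and the gripper is clear of everything.

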